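# Set the feed dial of a screw-counting machine and start it

### The arm

A 6-joint arm with a two-finger parallel gripper is mounted at the origin on the work surface. World frame = base frame: x ahead of the robot, y to its left, z up, the work surface at z = 0. Lengths are in m, angles in degrees, forces in N, time in s.
With the tool pointing down it reaches from about 0.275 to 1 m from the base axis. Payload 8.4 kg.
Tool frame: the origin (TCP) lies at the very end of the fingers, on their centre line; the grasp point (between the pads) lies 19 mm behind it; z points along the fingers, y is the line along which they close (so a half turn about z gives the same grasp; the last joint's range is limited). The gripper opens to 85 mm and grips with 20 to 120 N. Pads are 22 mm wide; open, the fingers measure 114 mm over their backs; the gripper's body (76 mm by 85 mm) begins 54 mm behind the grasp point. The pads swing forward as they close: fully open they stand 13 mm farther back than shut.
Start: joints at [-71.299, 20.225, 93.587, -0, 66.188, -0.138], TCP at [0.202, -0.592, 0.231] pointing down, gripper open.
Joint ranges: [-150.9, 150.9], [-52.94, 120.26], [3.33, 152.33], [-74.26, 254.26], [0, 154.13], [-172.89, 172.89]. Speed limits (degrees/s): [127.2, 127.2, 159.86, 180, 180, 180].

### API

Orientations are given as [roll, pitch, yaw] about the fixed x, y, z axes, in that order (R = Rz(yaw) Ry(pitch) Rx(roll)).
In Python, from rig import bot gives the robot as it stands. The module is installed in compiled form; this text tells all that it offers.
- The arm moves only by the tool step_arm, never from a script. Its argument "targets" is a list of rows, each a list of 3 entries, a list of its own where there are three numbers: the shift along the tool's x, y, z in units of 0.1 m (1.0 is 0.1 m), then the turn, a rotation vector about the tool's x, y, z in units of pi/4 rad (1.0 is pi/4 rad), then the closure, from 0 (fully open) to 1 (shut). A call has 1 to 8 rows; each row shifts and turns the commanded pose from where the row before left it, along the tool's axes as they then stand; what a row does not reach is not made up. A row lasts 1/8 s, in which the tool goes at most 62.5 mm and 10.7 degrees, less where a joint would pass 70% of its speed; a pose out of reach is approached as far as the arm can. A call with a number of a shift or a turn outside -1 to 1 is refused whole. A call with a gripper value outside its range is refused whole. The fingers move at their own pace and stop on an object; "squeeze" is the grip in N (left out, the last holds). Time passes only in rows, so rows that do not move let the fingers close. It gives the time, the measured TCP pose, the force, the opening and the grip force at its end, in the units of the state.
- bot.observe(): the state, without advancing time (a new reading comes with each control period).
- bot.camera(name): name is "scene" or "side" or "wrist"; returns the picture (384x512x3 uint8, blue, green, red); there is no depth.
- bot.calibration(name): a dict with "K" (3x3 intrinsics, pixels), "k1" (the pictures are not rectified: a ray, as slopes to the right and down, at radius r is drawn at 1 + k1 r^2 times it, then the intrinsics apply), "rvec" (rotation vector, rad) and "tvec" (3), from world to camera coordinates, as OpenCV has them; the wrist camera has in their place "tool_from_camera" (4x4, takes a point from camera to tool coordinates, whose origin is the TCP and whose axes are the flange's). Camera axes: x right, y down, z forward; pixel columns grow to the right and rows downward; lengths in m; the calibration is good to about 2 mm. A picture is of the moment at which its call begins: read the wrist's pose just before it. calibration takes no time and is no camera call.
- bot.finish_job(): hands the job in; it is judged then, once.
The state is a dict: "clock": time; "joint_positions": joint angles; "joint_vel": joint speeds; "joint_torque": joint torques, N m; "tcp_pos": TCP position; "tool_rot": TCP orientation; "ft_force": force on the tool from outside, world axes, zero at the start; "torque": the same for the moment, N m; "grip_width": finger opening in m; "grip_force": force on a finger pad.
Only numpy, scipy, OpenCV 4.12 (cv2) and the standard library are available. Lean on these libraries where they do the work, as an engineer would, in place of code of your own. Each camera call takes 0.05 s, during which the arm holds its last target. There are 200 camera calls.

### The job

The screw-counting machine is set too slow. With a fingertip on the knurled dial, without gripping it, turn it clockwise (seen from above) until it clicks into the setting at the green dot; then press the green start button down and let it come back up. Leave the red stop button alone and do not knock, lift or move the things standing around.

Things in the scene. Friction and masses are not known exactly. Their poses are not given: they have to be found in the camera images.
- dial (a joint): angle (rad) of the knurled feed dial, growing clockwise seen from above. Four click settings 30 degrees apart: 0, 0.524, 1.047 (the green dot) and 1.571; end stops at -0.12 and 1.69. Starts at the first or second setting, so one or two clicks below the green dot. A spring detent pulls it into the nearest setting: about 0.02 N m turns it over the hump half-way between two settings, then it snaps on by itself. No return spring.
- dial_top (a point): centre of the dial's flat top face, on its upright axis; its frame is fixed to the machine (z up, x from the machine's front to its back, y to the machine's left; at yaw 0 the same as the world axes). The dial is a black knob 48 mm across with 24 upright ribs round its side, 22 mm tall above the control deck (deck 75 mm above the table); its top is a flat disc of grippy grey rubber (friction about 1) with a white pointer line. It does not move down when pressed.
- pointer (a point): rim end of the white pointer line on the dial's top, 22.5 mm from its axis; turns with the dial
- green_dot (a point): the green dot on the black plate round the dial, 34.5 mm from the dial's axis, level with the deck; the other three settings have small white dots. The pointer faces it when the dial reads 1.047.
- start_top (a point): centre of the top of the green start button (28 mm across, in a black housing) on the control deck, about 118 mm from the dial's axis towards the machine's back; goes down with it
- start (a joint): how far the green button is pressed (m): 0 is up, 0.006 fully down at about 5 N; it springs back when let go
- stop_top (a point): centre of the top of the red stop button (34 mm across, in a yellow housing), 90 mm to the right of the green one; not to be pressed
- stop (a joint): how far the red stop button is pressed (m): 0 up, 0.006 fully down
- machine: the grey screw-counting machine, fixed to the table; origin on the table under its centre, front (-x) towards the robot at yaw 0. Chassis 240 mm deep, 440 mm wide; its right half (-y) is the aluminium control deck, 75 mm high, with dial and buttons; on its left half stands a steel bowl of screws, 200 mm across, 190 mm high, centred 110 mm left of the origin; a chute leads left out of the bowl.
- bolt: sample bolt, 43 mm tall, standing on its 19 mm head on the control deck about 70 mm to the right of the dial; origin under its head; leave it standing
- cup: clear plastic cup, 80 mm across, 85 mm tall, under the chute at the machine's left end; origin under its centre
- carton: open cardboard carton of screws, 75 x 100 x 55 mm, right of the machine; origin under its centre
- jar: glass jar with a red cap, 64 mm across, 85 mm tall, right of the machine; origin under its centre
- driver: screwdriver with an orange handle, 190 mm long, lying right of and in front of the machine; origin under its middle
- tape: roll of clear tape lying flat, 90 mm across, 22 mm tall, at the far left; origin under its centre
- scoop: aluminium hand scoop with a wooden handle, 160 mm long, at the left; origin under the middle of its blade

How it is judged (in metres and radians):
On the way, in this order (a step that is already met when the one before it is completed fails the run):
1. the dial has clicked into the green-dot setting and rests there (value of joint dial between 0.947 and 1.147 rad and velocity of joint dial between -0.1 and 0.1 rad/s), for 0.3 s.
2. then the green start button is pressed down (at least 4.5 of its 6 mm), the dial still at the green dot (value of joint start above 0.0045 m and value of joint dial between 0.947 and 1.147 rad), for 0.05 s.
At the end, for the whole second after the job is handed in: The dial rests in the green-dot setting (1.047 rad, within 0.1), the green button has been pressed after that and is up again (less than 1 mm down), the red button is up and the sample bolt still stands upright on the deck (value of joint dial between 0.947 and 1.147 rad and value of joint each of start, stop below 0.001 m and angle between bolt's own z axis and vertical below 0.1 rad); the robot touches nothing.
It fails at once if the start button is pressed (more than 2 mm) while the dial is not at the green dot (value of joint start above 0.002 m and (value of joint dial below 0.9 rad or value of joint dial above 1.19 rad)).
It fails at once if the red stop button is pressed (more than 2 mm) (value of joint stop above 0.002 m).
It fails at once if the dial is taken between the fingers (the grasp point comes down over it, less than 12 mm above its top) (horizontal distance between the grasp point and dial_top below 0.018 m and z of the grasp point in the frame of dial_top below 0.012 m).
It fails at once if something standing around is lifted, carried or knocked (moved more than 20 mm) (distance of any of bolt, cup, carton, jar, driver, tape, scoop from where it was at the start of the episode above 0.02 m).
It also fails if it takes over 43 s, if anything falls off the work surface, if the arm or the gripper's body presses on something with over 40 N, if the wrist force passes 120 N, or if a joint passes its speed limit or range.

## Working session

There is one attempt and no reset: what is moved stays moved. The work goes in short steps, Python scripts to look and compute and a tool call to move; the robot and the scene stay as the last step left them, time stands still between calls to the robot, and variables do not carry over. Pictures are saved under pics/ and viewed, at most 10 in all, crops included, and the job is handed in when it is done.

Besides the shell and the picture viewer there is one more tool, called after "Request:" by a JSON object that holds its "fn" and its "kwargs". step_arm: Moves the arm, as the interface text tells. Its arguments: {"type":"object","properties":{"targets":{"type":"array"},"squeeze":{"type":"number"}},"required":["targets"]}

```bash
mkdir -p pics
python3 - <<'E'
from rig import bot
import cv2,numpy as np
s=bot.observe();print({k:np.round(v,4) for k,v in s.items()})
for n in("scene","side","wrist"):
    im=bot.camera(n);cv2.imwrite(f"pics/{n}0.png",im);c=bot.calibration(n);print(n,{k:np.round(v,4).tolist() for k,v in c.items()})
a=cv2.imread("pics/scene0.png");b=cv2.imread("pics/side0.png")
E
```

```text
{'clock': np.float64(0.0), 'joint_positions': array([-7.12978e+01,  2.02614e+01,  9.36311e+01, -6.00000e-04,
        6.61873e+01, -1.36000e-01]), 'joint_vel': array([ 0.0133, -0.105 , -0.0123,  0.0525, -0.0514, -0.1114]), 'joint_torque': array([-1.00000e-03, -6.05261e+01, -3.42075e+01, -1.00000e-04,
        9.30000e-03, -0.00000e+00]), 'tcp_pos': array([ 0.2017, -0.5911,  0.2306]), 'tool_rot': array([-1.799202e+02,  3.000000e-04,  1.883850e+01]), 'ft_force': array([ 0.1501,  0.4404, -0.9213]), 'torque': array([-0.0024, -0.0138, -0.0243]), 'grip_force': np.float64(0.0), 'grip_width': np.float64(0.0856)}
scene {'K': [[416.7878, 0.0, 257.4974], [0.0, 416.7878, 192.7525], [0.0, 0.0, 1.0]], 'k1': -0.1381, 'rvec': [2.083, 1.0654, -0.4553], 'tvec': [-0.3864, -0.1977, 1.7898]}
side {'K': [[370.5482, 0.0, 257.1022], [0.0, 370.5482, 184.2383], [0.0, 0.0, 1.0]], 'k1': -0.0355, 'rvec': [0.4048, -2.7672, 1.1135], 'tvec': [0.5305, 0.1216, 1.1176]}
wrist {'K': [[291.9138, 0.0, 251.5859], [0.0, 291.9138, 190.3489], [0.0, 0.0, 1.0]], 'k1': -0.0545, 'tool_from_camera': [[-0.0011, -0.9618, -0.2739, 0.0682], [1.0, -0.001, -0.0004, -0.0014], [0.0001, -0.2739, 0.9618, -0.1427], [0.0, 0.0, 0.0, 1.0]]}
```

View pics/scene0.png

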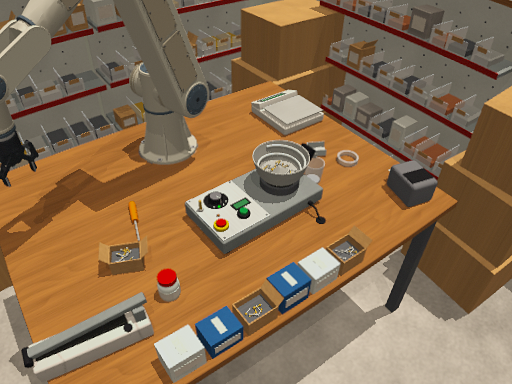

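View pics/side0.png

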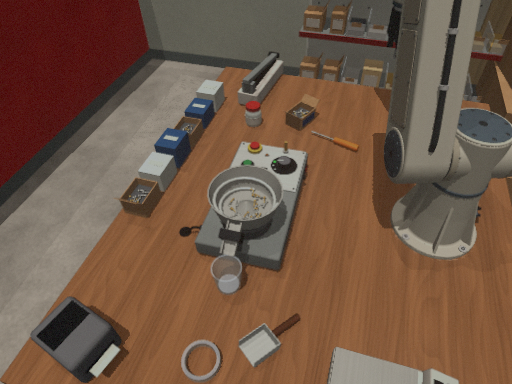

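The scene view shows the dial at about (216,200), the green button at (244,212), the red at (221,224) and the bolt at (200,205). The side view shows the dial at about (284,164), the green at (247,162), the red at (255,147) and the bolt at (285,147).

```bash
cat > h.py <<'E'
import cv2,numpy as np
from scipy.spatial.transform import Rotation as R
from rig import bot
def ray(n,uv,s=None):
    c=bot.calibration(n);k=np.array([c["k1"],0,0,0,0.])
    d=np.append(cv2.undistortPoints(np.array([[uv]],float),np.array(c["K"]),k)[0,0],1)
    if n=="wrist":
        T=np.array(c["tool_from_camera"]);A=R.from_euler("xyz",s["tool_rot"],degrees=True).as_matrix()
        return A@T[:3,3]+s["tcp_pos"],A@T[:3,:3]@d
    M=cv2.Rodrigues(np.array(c["rvec"]))[0];return -M.T@np.array(c["tvec"]),M.T@d
def plane(n,uv,z,s=None):
    o,d=ray(n,uv,s);return o+d*(z-o[2])/d[2]
def blobs(im,lo,hi,amin=8):
    m=cv2.inRange(cv2.cvtColor(im,cv2.COLOR_BGR2HSV),lo,hi)
    n,_,st,ce=cv2.connectedComponentsWithStats(m);return [(ce[i].round(1),st[i].tolist()) for i in range(1,n) if st[i,4]>=amin]
E
python3 - <<'E'
from h import *
for n,ds in (("scene",{"dial":(216,200,.097),"g":(244,211,.09),"r":(221,224,.1),"bolt":(200,205,.09)}),("side",{"dial":(284,161,.097),"g":(247,162,.09),"r":(255,146,.1),"bolt":(285,147,.09)})):
    for k,v in ds.items(): print(n,k,plane(n,v[:2],v[2]).round(3))
    im=cv2.imread(f"pics/{n}0.png");print([b for b in blobs(im,(45,120,40),(80,255,255),6)])
a=cv2.imread("pics/scene0.png")[170:250,170:290];b=cv2.imread("pics/side0.png")[130:190,220:320]
cv2.imwrite("pics/c0.png",np.vstack([cv2.resize(a,(480,320),interpolation=2),cv2.resize(b,(480,280),interpolation=2)]))
E
```

```text
scene dial [ 0.499 -0.063  0.097]
scene g [ 0.591 -0.012  0.09 ]
scene r [ 0.606 -0.111  0.1  ]
scene bolt [ 0.482 -0.116  0.09 ]
[(array([241.5, 206.3]), [233, 199, 16, 16, 132]), (array([218.8, 206. ]), [217, 205, 4, 3, 10])]
side dial [ 0.478 -0.049  0.097]
side g [ 0.593 -0.02   0.09 ]
side r [ 0.589 -0.092  0.1  ]
side bolt [ 0.494 -0.125  0.09 ]
[(array([247. , 161.8]), [244, 160, 7, 4, 24]), (array([274.1, 161.1]), [273, 160, 3, 3, 8])]
```

View pics/c0.png

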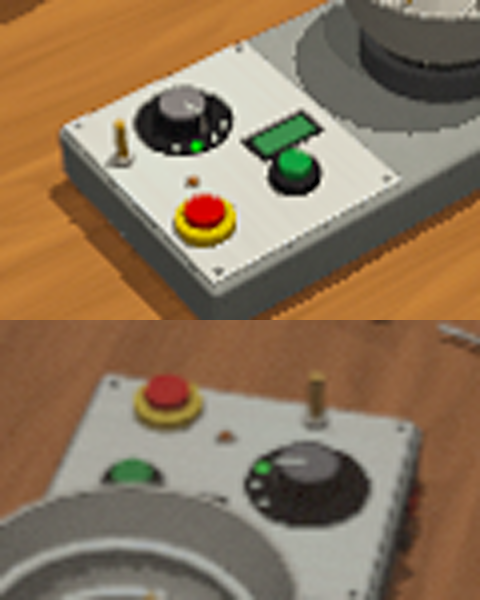

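Request:
{"fn": "step_arm", "kwargs": {"targets": [[[0.4,-0.37,0],[0,0,0],1],[[0.4,-0.37,0],[0,0,0],1],[[0.4,-0.37,0],[0,0,0],1],[[0.4,-0.37,0],[0,0,0],1],[[0.4,-0.37,0],[0,0,0],1],[[0.4,-0.37,0],[0,0,0],1],[[0.4,-0.37,0],[0,0,0],1],[[0.4,-0.37,0],[0,0,0],1]], "squeeze": 20}}

```text
clock: 1.15
tcp_pos: [0.4096, -0.2064, 0.2314]
tool_rot: [180.0, -0.0, 18.8]
ft_force: [0.4, -0.1, -0.4]
grip_width: 0.0003
grip_force: 0.0
```

Request:
{"fn": "step_arm", "kwargs": {"targets": [[[0.41,-0.28,0],[0,0,0],1],[[0.41,-0.28,0],[0,0,0],1],[[0.41,-0.28,0],[0,0,0],1],[[0.41,-0.28,0],[0,0,0],1],[[0,0,0],[0,0,0],1],[[0,0,0],[0,0,0],1]]}}

```text
clock: 1.9
tcp_pos: [0.5275, -0.0492, 0.2309]
tool_rot: [-180.0, 0.1, 18.9]
ft_force: [0.0, 0.1, -0.2]
grip_width: -0.0001
grip_force: 0.0
```

Run:
```python
from h import *
s=bot.observe();im=bot.camera("wrist");cv2.imwrite("pics/w1.png",im);np.save("w1s.npy",s,allow_pickle=True)
print(s["tcp_pos"],s["tool_rot"])
print(blobs(im,(45,100,40),(80,255,255),15)); print(blobs(im,(0,150,80),(8,255,255),30))
```

```text
[ 0.52752084 -0.0492137   0.23087248] [-1.79992351e+02  7.25199638e-02  1.88870517e+01]
[(array([238.3, 104.5]), [223, 89, 31, 32, 755]), (array([204.3, 143.9]), [177, 127, 56, 35, 1170]), (array([258. , 191.9]), [253, 187, 11, 11, 98])]
[(array([329. , 133.2]), [312, 117, 35, 34, 914])]
```

View pics/w1.png

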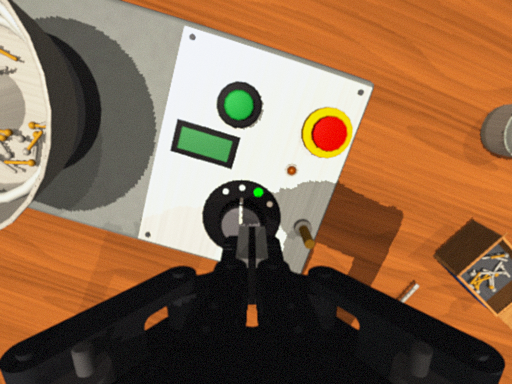

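The wrist view shows the start button at (238,104) and the red button at (329,133). The green dot is at (258,192), the white dots are at (226,191), (241,187) and (269,204), and the bolt is at about (303,232). The pointer faces the second dot, so the dial needs one click.

Run:
```python
from h import *
from scipy.optimize import least_squares
s=np.load("w1s.npy",allow_pickle=True).item();im=cv2.imread("pics/w1.png")
w=[b for b in blobs(im,(0,0,150),(180,60,255),3) if 215<b[0][0]<280 and 175<b[0][1]<250 and b[1][4]<400];print(w)
P=np.array([plane("wrist",p,.076,s) for p in[(226,191),(241.3,187),(258,191.9),(269.5,204.5)]])[:,:2]
f=least_squares(lambda c:np.linalg.norm(P-c,axis=1)-.0345,P.mean(0)-[.03,0]);c=f.x;print("dial",c,f.fun)
print("angles",np.degrees(np.arctan2(*(P-c).T[::-1])))
p=plane("wrist",(241,200),.097,s)[:2]-c;print("pointer",p,np.degrees(np.arctan2(p[1],p[0])))
g=plane("wrist",(238.3,104.5),.093,s);r=plane("wrist",(329,133.2),.095,s);print(g,r,np.linalg.norm(g[:2]-c),np.linalg.norm(g-r), "plate centre",plane("wrist",(241,215),.076,s))
cv2.imwrite("pics/c1.png",cv2.resize(im[170:270,190:330],None,fx=5,fy=5,interpolation=2))
```

```text
[(array([241.6, 187.4]), [239, 185, 6, 6, 30]), (array([225.3, 190.7]), [223, 188, 6, 6, 31]), (array([268.9, 204.1]), [267, 202, 5, 5, 18]), (array([239.9, 214.8]), [238, 206, 5, 19, 75])]
dial [ 0.47801222 -0.05245097] [-2.98420493e-04  2.82821446e-04  8.98930438e-05 -2.11264750e-04]
angles [ 46.17602896  17.88756601 -13.01386791 -44.72800243]
pointer [0.02596494 0.00788868] 16.899858576393893
[ 0.59004168 -0.0133496   0.093     ] [ 0.59306331 -0.10260831  0.095     ] 0.11865714380329434 0.08933223697426768 plate centre [ 0.4810483  -0.05134428  0.076     ]
```

View pics/c1.png

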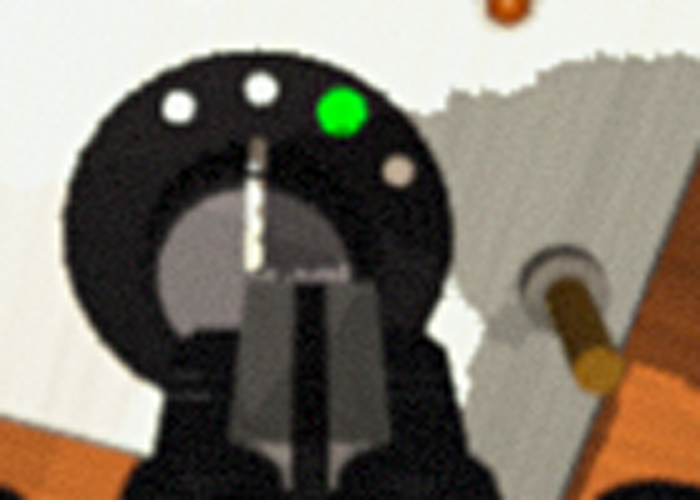

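Request:
{"fn": "step_arm", "kwargs": {"targets": [[[-0.235,-0.065,0],[0,0,0],1],[[-0.235,-0.065,0.2],[0,0,0],1],[[0,0,0.4],[0,0,0],1],[[0,0,0.4],[0,0,0],1],[[0,0,0.2],[0,0,0],1],[[0,0,0],[0,0,0],1]]}}

```text
clock: 2.7
tcp_pos: [0.4777, -0.0528, 0.1102]
tool_rot: [-179.9, 0.2, 18.7]
ft_force: [0.8, -0.4, 0.1]
grip_width: -0.0001
grip_force: 0.0
```

Request:
{"fn": "step_arm", "kwargs": {"targets": [[[0,0,0.06],[0,0,0],1],[[0,0,0.04],[0,0,0],1],[[0,0,0.02],[0,0,0],1],[[0,0,0.01],[0,0,0],1],[[0,0,0],[0,0,0],1]]}}

```text
clock: 3.32
tcp_pos: [0.4795, -0.0519, 0.0984]
tool_rot: [180.0, -0.0, 18.8]
ft_force: [-0.1, -0.8, -0.2]
grip_width: 0.0
grip_force: 0.0
```

Request:
{"fn": "step_arm", "kwargs": {"targets": [[[0,0,0.01],[0,0,0],1],[[0,0,0.01],[0,0,0],1],[[0,0,0],[0,0,0],1]]}}

```text
clock: 3.7
tcp_pos: [0.4797, -0.052, 0.0974]
tool_rot: [180.0, -0.0, 18.8]
ft_force: [-3.9, 0.8, 16.5]
grip_width: -0.0004
grip_force: 8.4
```

Request:
{"fn": "step_arm", "kwargs": {"targets": [[[0,0,0],[0,0,0.12],1],[[0,0,0],[0,0,0.12],1],[[0,0,0],[0,0,0.12],1],[[0,0,0],[0,0,0.12],1],[[0,0,0],[0,0,0.12],1],[[0,0,0],[0,0,0.1],1],[[0,0,0],[0,0,0],1]]}}

```text
clock: 4.58
tcp_pos: [0.4804, -0.052, 0.0974]
tool_rot: [-180.0, -0.1, -12.7]
ft_force: [-1.4, 1.3, 14.0]
grip_width: -0.0001
grip_force: 6.8
```

Run:
```python
from h import *
s=bot.observe();im=bot.camera("wrist");print(s["torque"],s["ft_force"],s["tool_rot"])
cv2.imwrite("pics/w2.png",cv2.resize(im[150:270,170:330],None,fx=4,fy=4,interpolation=2))
```

```text
[ 0.14815908  0.37132393 -0.01682826] [-1.3770878   1.30376153 13.99736221] [-1.79980598e+02 -1.06382029e-01 -1.27240910e+01]
```

View pics/w2.png

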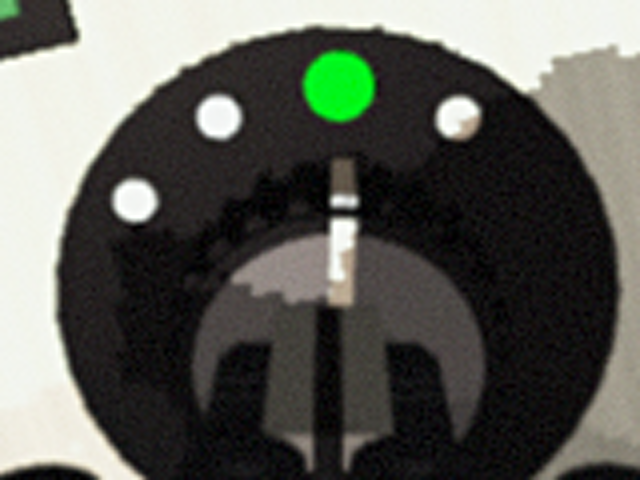

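The pointer faces the green dot. I'll lift straight up and check the bowl clearance.

Request:
{"fn": "step_arm", "kwargs": {"targets": [[[0,0,-0.02],[0,0,0],1],[[0,0,-0.05],[0,0,0],1],[[0,0,-0.2],[0,0,0],1],[[0,0,-0.3],[0,0,0],1],[[0,0,-0.3],[0,0,0],1],[[0,0,0],[0,0,0],1]]}}

```text
clock: 5.38
tcp_pos: [0.4809, -0.0521, 0.1854]
tool_rot: [-180.0, -0.2, -12.7]
ft_force: [0.4, 0.8, -0.5]
grip_width: -0.0001
grip_force: 0.0
```

Run:
```python
from h import *
s=np.load("w1s.npy",allow_pickle=True).item()
for uv in[(46,110),(47,150),(40,185)]:
    p=plane("wrist",uv,.19,s);print(p,np.linalg.norm(p[:2]-[.590,-.0135]))
s=bot.observe();im=bot.camera("wrist");print(s["tcp_pos"],s["tool_rot"])
G=blobs(im,(45,100,40),(80,255,255),15);print(G)
for b in G: print([plane("wrist",b[0],z,s).round(4) for z in(.076,.093)])
cv2.imwrite("pics/w3.png",im)
```

```text
[0.54979148 0.0948317  0.19      ] 0.11555294415534549
[0.52479276 0.09038343 0.19      ] 0.12265296888553265
[0.49955586 0.09179741 0.19      ] 0.13880809049900783
[ 0.48089382 -0.05212484  0.18535824] [-179.97403703   -0.23531825  -12.65935313]
[(array([170.8,  67.1]), [153, 48, 38, 39, 1154]), (array([168.1, 133.8]), [136, 114, 65, 41, 1583]), (array([253.4, 151. ]), [247, 145, 14, 13, 138])]
[array([ 0.5934, -0.0095,  0.076 ]), array([ 0.5902, -0.0134,  0.093 ])]
[array([0.5423, 0.008 , 0.076 ]), array([0.5425, 0.003 , 0.093 ])]
[array([ 0.5116, -0.06  ,  0.076 ]), array([ 0.5139, -0.0605,  0.093 ])]
```

View pics/w3.png

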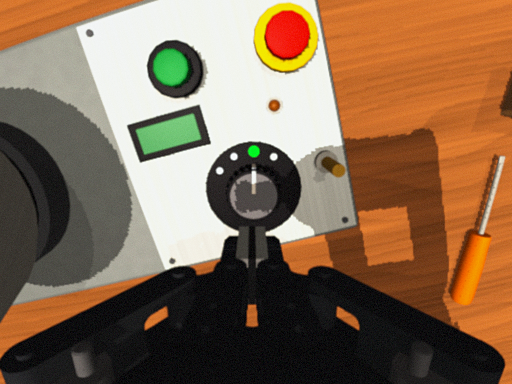

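The pointer faces the green dot at (253,151), and the bolt at (330,165) still stands. The bowl rim is over 110 mm from the start button at (171,67).

Request:
{"fn": "step_arm", "kwargs": {"targets": [[[0.327,-0.205,0],[0,0,0],1],[[0.327,-0.205,0],[0,0,0],1],[[0.327,-0.205,0],[0,0,0],1],[[0,0,0.3],[0,0,0],1],[[0,0,0.3],[0,0,0],1],[[0,0,0.13],[0,0,0],1],[[0,0,0],[0,0,0],1]]}}

```text
clock: 6.3
tcp_pos: [0.5877, -0.0135, 0.109]
tool_rot: [180.0, 0.2, -12.7]
ft_force: [-0.3, -0.4, 0.3]
grip_width: 0.0004
grip_force: 0.0
```

Request:
{"fn": "step_arm", "kwargs": {"targets": [[[0,0,0.05],[0,0,0],1],[[0,0,0.04],[0,0,0],1],[[0,0,0.03],[0,0,0],1],[[0,0,0.02],[0,0,0],1],[[0,0,0],[0,0,0],1]]}}

```text
clock: 6.92
tcp_pos: [0.5888, -0.0135, 0.0964]
tool_rot: [-180.0, -0.0, -12.7]
ft_force: [-0.0, -0.5, 1.8]
grip_width: -0.0002
grip_force: 0.8
```

Request:
{"fn": "step_arm", "kwargs": {"targets": [[[0,0,0.02],[0,0,0],1],[[0,0,0.01],[0,0,0],1],[[0,0,0],[0,0,0],1]]}}

```text
clock: 7.3
tcp_pos: [0.5888, -0.0134, 0.0934]
tool_rot: [-180.0, -0.0, -12.7]
ft_force: [-0.9, 0.0, 4.0]
grip_width: 0.0001
grip_force: 1.7
```

Request:
{"fn": "step_arm", "kwargs": {"targets": [[[0,0,0.02],[0,0,0],1],[[0,0,0.01],[0,0,0],1],[[0,0,0],[0,0,0],1]]}}

```text
clock: 7.68
tcp_pos: [0.5888, -0.0135, 0.091]
tool_rot: [-180.0, -0.0, -12.7]
ft_force: [-3.1, 0.1, 11.1]
grip_width: 0.0002
grip_force: 5.6
```

The force is well above 5 N, so the button has reached the bottom. I'll hold briefly, then release.

Request:
{"fn": "step_arm", "kwargs": {"targets": [[[0,0,0],[0,0,0],1],[[0,0,-0.1],[0,0,0],1],[[0,0,-0.3],[0,0,0],1],[[0,0,-0.5],[0,0,0],1],[[0,0,-0.3],[0,0,0],1],[[-0.3,0,0],[0,0,0],1],[[-0.3,0,0],[0,0,0],1],[[0,0,0],[0,0,0],1]]}}

```text
clock: 8.68
tcp_pos: [0.5282, 0.0, 0.2102]
tool_rot: [180.0, 0.1, -12.6]
ft_force: [0.3, 0.1, 0.3]
grip_width: 0.0001
grip_force: 0.0
```

Run:
```python
from h import *
s=bot.observe();im=bot.camera("wrist");cv2.imwrite("pics/w4.png",im);print(s["tcp_pos"],s["ft_force"])
```

```text
[5.28162068e-01 2.45889524e-06 2.10213774e-01] [0.34261103 0.08095806 0.25117643]
```

View pics/w4.png

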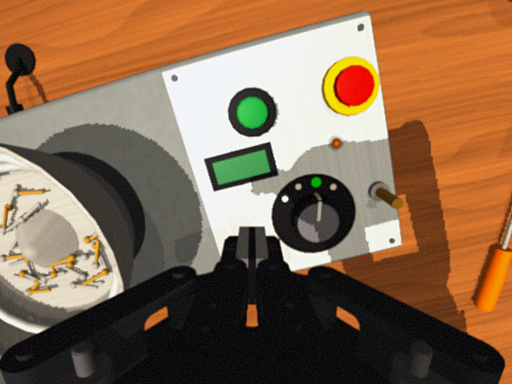

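The pointer still faces the green dot at (316,182), the green button at (252,110) is up, and the bolt at (380,193) is standing. The robot touches nothing.

```bash
python3 -c "
from rig import bot
print(bot.finish_job())"
```

```text
the job is handed in; nothing more can be done
None
```

I turned the dial one click to the green dot, pressed the start button to the bottom and let it come back up, then handed the job in; the last picture showed the bolt standing and the arm clear, but the hand-in returned no verdict.

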